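# Weigh the glass basket on the spring hand scale

## Robot

A 7-joint arm with a two-finger parallel gripper is mounted at the origin on the work surface. World frame = base frame: x ahead of the robot, y to its left, z up, the work surface at z = 0. Lengths are in mm, angles in degrees, forces in N, time in s.
With the tool pointing down it reaches from about 425 to 1025 mm from the base axis. Payload 9.4 kg.
Tool frame: the origin (TCP) lies between the finger pads; the fingertips stand 22 mm ahead of it and the grasp point (between the pads) lies 3 mm ahead of it; x points along the fingers, z is the direction in which the jaws open and shut, and the axes are right-handed (so a half turn about x gives the same grasp; the last joint's range is limited). The gripper opens to 93 mm and grips with 3 to 60 N. Pads are 15 mm wide; open, the fingers measure 128 mm over their backs; the gripper's body (75 mm by 188 mm) begins 65 mm behind the grasp point.
Start: joints at [62.527, 34.337, -0.143, 91.639, 0.103, 54.024, -4.572], TCP at [284.188, -666.979, 240.618] pointing down, gripper open.
Joint ranges: [-147.43, 147.43], [-19.82, 112.94], [-74.19, 73.91], [6.32, 146.72], [-59.91, 239.91], [6.04, 106.73], [-150.56, 150.56]. Speed limits (degrees/s): [127.2, 127.2, 172.46, 172.46, 180, 180, 180].

## Interface

Orientations are given as a 3x3 rotation matrix whose columns are the frame's x, y, z axes.
In Python, from plant import robot gives the robot as it stands.
- The arm moves only by the shell command python3 -m crank 'ROWS' [FORCE]. ROWS is JSON, a list of rows, each a list of 7 numbers: the shift along the tool's x, y, z as a fraction of full scale, then the turn, a rotation vector about the tool's x, y, z as a fraction of full scale, then the gripper command: -1 is fully open, 1 is shut, values between are in proportion. A call has 1 to 20 rows; each row is the pose to reach, as a shift and turn from the pose commanded when the call began, along the tool's axes at that moment, turning the shorter way round; what a row does not reach only later rows make up. Full scale, the value 1, is 50 cm for a shift and 360 degrees for a turn. A row lasts 1/12 s, in which the tool goes at most 41.7 mm and 7.16 degrees, less where a joint would pass 70% of its speed; a pose out of reach is approached as far as the arm can. A call with a number of a shift or a turn outside -1 to 1 is refused whole. A call with a gripper value outside its range is refused whole. The fingers move at their own pace and stop on an object; FORCE is the grip in N (left out, the last holds). Time passes only in rows, so rows that repeat a pose let the fingers close. It gives the time, the measured TCP pose, the force and the opening at its end, in the units of the state.
- robot.observe(): the state, without advancing time (a new reading comes with each control period).
- robot.camera(name): name is "side" or "top"; returns the picture (480x640x3 uint8, red, green, blue); there is no depth.
- robot.camera_params(name): a dict with "K" (3x3 intrinsics, pixels), "D" ([k1, k2, p1, p2, k3] as OpenCV has them; the pictures are not rectified), "eye" and "attitude" of the camera in the world. Camera axes: x right, y down, z forward; pixel columns grow to the right and rows downward; lengths in mm; the calibration is good to about 2 mm. A picture is of the moment at which its call begins. camera_params takes no time and is no camera call.
- robot.finish_job(): hands the job in, once; it reports no verdict.
The state is a dict: "clock": time; "joints": joint angles; "qd": joint speeds; "joint_torque": joint torques, N m; "tcp_pos": TCP position; "orientation": TCP orientation; "ft_force": force on the tool from outside, world axes, zero at the start; "wrist_torque": the same for the moment, N m; "opening": opening from 0.0 (shut) to 1.0 (fully open).
Only numpy, scipy, OpenCV 4.12 (cv2) and the standard library are available. Lean on these libraries where they do the work, as an engineer would, in place of code of your own. Each camera call takes 0.05 s, during which the arm holds its last target. There are 200 camera calls.

## Task

Weigh the cut-glass basket for the buyer: take the spring hand scale from its fork stand, pass its hook under the basket's arched handle and raise it gently until the basket hangs from the hook about 2 cm clear of the table, and let it hang still there for more than a second so the scale can be read. Then set the basket gently down where it stood, unhook, and put the scale back in its stand as you found it, hook hanging between the prongs. The basket is fragile: never touch it with the gripper or arm, do not press, jerk or tip it or stretch the spring to its stop, and do not disturb the other goods.

Things in the scene. Friction and masses are not known exactly. Their poses are not given: they have to be found in the camera images.
- basket: Cobalt cut-glass bowl, foot 72 wide, rim 104 wide and 55 high, with one rigid arched handle of brass, a round bar 10 thick, over its middle. The arch lies in the basket's y-z plane from y = -50 to +50, so a hook passes under it along the basket's x axis from either side. Empty. 0.30 to 0.88 kg, different each time. Origin: centre of the underside, z up.
- arch_top (a point): Underside of the arch's bar at its highest point, over the bowl's centre, 125 above the basket's origin (the bar's centre line is at 130, its top at 135). The gap from rim height up to here is 70.
- scale: Spring hand scale, loose, upright in its stand, 0.19 kg. Aluminium grip housing 30 (x) by 34 (y), z = 6 to 100: pinch it across y from above at about z = 55. Below it a collar 44 by 52, z = 0 to 6; under the collar a steel hook hangs on a spring rod. The hook opens to the scale's +x. Origin: centre of the collar's underside, z up.
- hook (a joint): How far the hook is pulled out, m: 0 at rest, grows downward, about 9 mm per newton (110 N/m), damped; stop at 105 mm. The basket hanging free gives 25 to 79 mm, by its weight.
- hook_seat (a point): Upper side of the hook's bend, on the scale's axis, 59 below its origin at rest. Wire 6 thick in the scale's x-z plane: rod on the axis down to z = -14, jog to x = -14.5, down to the bend (lowest z = -65), up to the tip at x = +16, whose top is at z = -44 (at rest; all of it moves with the joint). A 10 mm bar clears tip and jog with its centre at z = -31, until over the seat.
- stand: Fixed steel fork. Base 130 (x -55 to +75) by 100 by 8; post plate at x = +49 to +61, 70 wide, 87 high; two level prongs (12 wide) from it to x = -28, tops at 87, a 24 wide slot between, open above and to -x. The scale's collar rests on the prongs, its origin at x = y = 0, z = 87, axes alike, hook in the slot; it lifts out and goes back straight. Origin on the table below the scale.
- vase_a: cobalt flared glass vase, 150 tall, 80 wide at the mouth; bystander, loose, origin at the centre of its underside.
- vase_b: ruby flared glass vase, 120 tall, 72 wide; bystander, loose, origin at the centre of its underside.
- candlestick: turned brass candlestick, 140 tall, 72 wide at the foot; bystander, loose, origin at the centre of its underside.
- stein: blue ceramic mug, 100 tall, 72 wide, handle on its +y side reaching about 35 further; bystander, loose, origin at the centre of its underside.
- jar: white ceramic lidded jar, 100 tall, 70 wide; bystander, loose, origin at the centre of its underside.
- saucer: white saucer, 18 high, 90 wide; bystander, loose, origin at the centre of its underside.
- pawn: dark wooden turned figure, 75 tall, 48 wide; bystander, loose, origin at the centre of its underside.
Mind the look-alikes: they are no part of the job. Of the things that look like the scale, the smaller one is meant.

How it is judged (in metres and radians):
On the way, in this order (a step that is already met when the one before it is completed fails the run):
1. the hook of the scale is under the arch of the basket, the basket still standing (x of hook_seat in the frame of basket between -0.02 and 0.02 m and y of hook_seat in the frame of basket between -0.03 and 0.03 m and z of hook_seat in the frame of basket between 0.06 and 0.126 m and height (world z) of basket below 0.004 m), for 0.1 s.
2. the basket hangs still and upright from the hook alone, its foot 9 to 32 mm above the table (height (world z) of basket between 0.009 and 0.032 m and angle between basket's own z axis and vertical below 0.2 rad and linear speed of basket below 0.03 m/s and velocity of joint hook between -0.015 and 0.015 m/s and value of joint hook above 0.02 m and contact force between basket and scale above 2.2 N), for 1 s.
3. the basket stands on the table again, off the hook (height (world z) of basket below 0.004 m and angle between basket's own z axis and vertical below 0.05 rad and contact force between basket and scale below 0.05 N and horizontal distance between scale and basket above 0.08 m), for 0.2 s.
At the end, for the whole second after the job is handed in: The basket stands upright and still within 40 mm of where it started; the scale rests upright and still in the fork, collar on the prongs, within 15 mm along and 12 mm across them of its resting place and 0.35 rad of their line (either way round), hook drawn in (height (world z) of basket below 0.004 m and angle between basket's own z axis and vertical below 0.05 rad and distance of basket from where it was at the start of the episode below 0.04 m and linear speed of each of basket, scale below 0.01 m/s and x of scale in the frame of stand between -0.015 and 0.015 m and y of scale in the frame of stand between -0.012 and 0.012 m and z of scale in the frame of stand between 0.083 and 0.091 m and angle between scale's own z axis and vertical below 0.06 rad and angle between the x axis of scale and the x axis of stand, either way round below 0.35 rad and value of joint hook below 0.006 m); the robot touches nothing.
It fails at once if the scale presses or jerks the basket with over 13 N, or the basket is knocked or set down with over 30 N (contact force between basket and scale above 13 N or contact force between basket and anything else above 30 N).
It fails at once if the basket is tipped by more than 0.35 rad (angle between basket's own z axis and vertical above 0.35 rad).
It fails at once if the spring is stretched beyond 98 mm, near its stop (value of joint hook above 0.098 m).
It fails at once if the gripper or arm touches the basket (contact force between basket and the fingers above 0.5 N or contact force between basket and the arm above 0.5 N).
It fails at once if another object on the stall is moved by more than 20 mm (distance of any of vase_a, vase_b, candlestick, stein, jar, saucer, pawn from where it was at the start of the episode above 0.02 m).
It also fails if it takes over 72 s, if anything falls off the work surface, if the arm or the gripper's body presses on something with over 40 N, if the wrist force passes 120 N, or if a joint passes its speed limit or range.

## Working session

There is one attempt and no reset: what is moved stays moved. The work goes in short steps, Python scripts to look and compute and a shell command to move; the robot and the scene stay as the last step left them, time stands still between calls to the robot, and variables do not carry over. Pictures are saved under pics/ and viewed, about 8 in all and at most 12, crops included, and the job is handed in when it is done.

```bash
ls; mkdir -p pics; python3 - <<'E'
from plant import robot
import cv2,numpy as np
for n in("top","side"):
    cv2.imwrite(f"pics/{n}0.png",robot.camera(n)[:,:,::-1]); p=robot.camera_params(n)
    print(n,{k:np.round(np.array(v),4).tolist() for k,v in p.items()})
s=robot.observe();print(s["clock"],s["tcp_pos"],s["orientation"],s["opening"],s["ft_force"])
E
```

```text
pics
top {'K': [[504.2141, 0.0, 326.2555], [0.0, 504.2141, 243.4768], [0.0, 0.0, 1.0]], 'D': [0.046, 0.0, 0.0, 0.0, 0.0], 'eye': [331.9454, 4.139, 1058.1184], 'attitude': [[-0.0182, -0.976, 0.217], [-0.9998, 0.0176, -0.0046], [0.0007, -0.2171, -0.9762]]}
side {'K': [[446.2673, 0.0, 319.2959], [0.0, 446.2673, 237.0397], [0.0, 0.0, 1.0]], 'D': [0.0114, 0.0, 0.0, 0.0, 0.0], 'eye': [155.3058, 550.0364, 741.2548], 'attitude': [[-0.8308, -0.3744, 0.4119], [-0.5565, 0.5764, -0.5984], [-0.0134, -0.7263, -0.6872]]}
0.1 [ 283.98481939 -666.61954125  239.83167596] [[-7.02149523e-04  9.19962877e-01  3.92004862e-01]
 [ 1.24236020e-03  3.92005458e-01 -9.19962052e-01]
 [-9.99998982e-01 -1.58939676e-04 -1.41817171e-03]] 1.001365457485198 [ 0.6930355   0.09356671 -0.77765198]
```

View pics/top0.png

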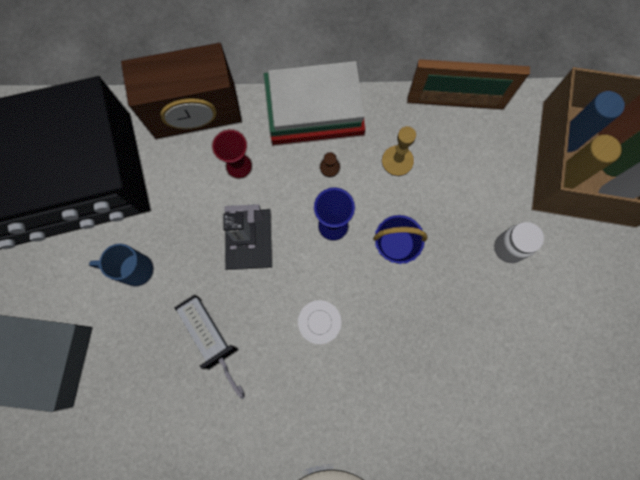

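View pics/side0.png

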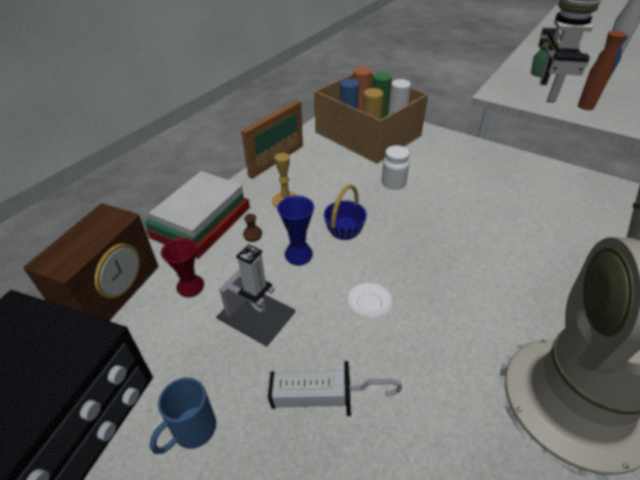

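Two things look like the scale. One is the upright scale in the fork stand, at top (240,225) and side (252,270). The other is the larger one lying on the table, at top (205,332) and side (310,388). The upright, smaller one fits the description, and I'll confirm it in a crop.

```bash
cat > h.py <<'E'
from plant import robot
import cv2,numpy as np
def ray(n,uv):
    p=robot.camera_params(n);K,D=np.array(p["K"]),np.array(p["D"],float)
    q=cv2.undistortPoints(np.array(uv,float).reshape(-1,1,2),K,D).reshape(-1,2)
    d=np.c_[q,np.ones(len(q))]@np.array(p["attitude"]).T
    return np.array(p["eye"]),d/np.linalg.norm(d,axis=1)[:,None]
def plane(n,uv,z):
    e,d=ray(n,uv); return e+d*((z-e[2])/d[:,2])[:,None]
def tri(uvt,uvs):
    A=0;b=0;R=[]
    for n,uv in(("top",uvt),("side",uvs)):
        e,d=ray(n,[uv]);M=np.eye(3)-np.outer(d[0],d[0]);A=A+M;b=b+M@e;R.append((M,e))
    x=np.linalg.solve(A,b);return x,[np.linalg.norm(M@(x-e)) for M,e in R]
def proj(n,X):
    p=robot.camera_params(n);R=np.array(p["attitude"]).T
    return cv2.projectPoints(np.array(X,float).reshape(-1,1,3),cv2.Rodrigues(R)[0],-R@np.array(p["eye"]),np.array(p["K"]),np.array(p["D"],float))[0].reshape(-1,2)
E
python3 - <<'E'
import cv2,numpy as np
t=cv2.imread("pics/top0.png");s=cv2.imread("pics/side0.png")
def crop(im,x,y,w,h,f):return cv2.resize(im[y:y+h,x:x+w],None,fx=f,fy=f,interpolation=cv2.INTER_CUBIC)
a=crop(t,210,195,80,85,5);b=crop(s,205,235,100,110,3.86)
b=cv2.resize(b,(387,425))
c=crop(t,360,205,80,70,5)[:170]
out=np.hstack([a,b]);
print(out.shape)
cv2.imwrite("pics/crop0.png",cv2.convertScaleAbs(out,alpha=1.6))
E
```

```text
(425, 787, 3)
```

View pics/crop0.png

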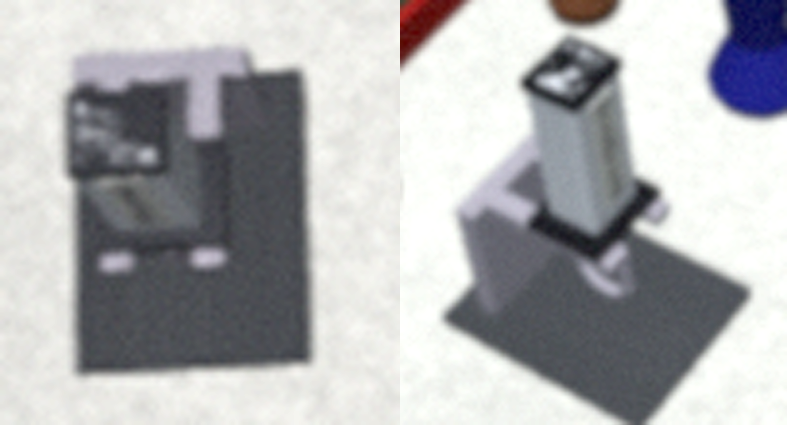

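The crop confirms it: an upright small scale with its collar on the prongs (top crop (165,180)) and its hook in the slot. The prongs open toward the robot, and the post is on the far side. Next I measure.

```bash
cat > m.py <<'E'
from h import *
np.set_printoptions(precision=1,suppress=True)
t=cv2.imread("pics/top0.png");s=cv2.imread("pics/side0.png")
def comp(im,lo,hi,box,n=1,show=True):
    x,y,w,h=box;m=cv2.inRange(cv2.cvtColor(im,cv2.COLOR_BGR2HSV),lo,hi);k=np.zeros_like(m);k[y:y+h,x:x+w]=m[y:y+h,x:x+w];return k
E
cat > m1.py <<'E'
from m import *
c=np.array([[225.6,269.6],[272,267],[270,209]])
P=plane("top",c,8);print("stand base",P,np.linalg.norm(P[0]-P[1]),np.linalg.norm(P[1]-P[2]))
print("post top",plane("top",[[225,206.4],[258,205]],87))
print("cap",tri((233.6,221.4),(249.7,253.1)),plane("top",[[233.6,221.4]],187),plane("side",[[249.7,253.1]],187))
for n,im,b in(("top",t,(365,215,70,35)),("side",s,(322,180,45,40))):
    k=comp(im,(10,90,50),(30,255,255),b);ys,xs=np.nonzero(k)
    print(n,len(xs),"L",xs.min(),ys[xs<xs.min()+3].mean(),"R",xs.max(),ys[xs>xs.max()-3].mean(),"T",ys.min(),xs[ys<ys.min()+2].mean(),"B",ys.max(),"mid")
    for x in range(xs.min(),xs.max()+1,6):print((x,ys[xs==x].min(),ys[xs==x].max()),end=" ")
    print()
k=comp(t,(105,100,30),(130,255,255),(365,205,75,65));cs,_=cv2.findContours(k,0,2);cc=max(cs,key=cv2.contourArea)
print("rim ellipse",cv2.fitEllipse(cv2.convexHull(np.vstack(cs))))
print("rim",plane("top",[cv2.fitEllipse(cv2.convexHull(np.vstack(cs)))[0]],55))
print("vase_a mouth",plane("top",[[334,207]],150),"vase_b",plane("top",[[229,146]],120),"stein",plane("top",[[120,262]],100),"saucer",plane("top",[[320,322]],15),"candle",plane("top",[[407,135]],140))
E
python3 m1.py
```

```text
stand base [[512.9 212.    8. ]
 [516.6 114.5   8. ]
 [644.  119.5   8. ]] 97.53666846343278 127.50845932358517
post top [[627.5 200.8  87. ]
 [629.3 134.9  87. ]]
cap (array([569.7, 165.1, 183.4]), [np.float64(0.27331307903272656), np.float64(0.27331307903287555)]) [[568.9 164.5 187. ]] [[566.7 167.5 187. ]]
top 260 L 374 237.1 R 426 236.5 T 227 403.0 B 240 mid
(374, np.int64(237), np.int64(238)) (380, np.int64(231), np.int64(236)) (386, np.int64(229), np.int64(233)) (392, np.int64(228), np.int64(232)) (398, np.int64(227), np.int64(231)) (404, np.int64(227), np.int64(231)) (410, np.int64(228), np.int64(232)) (416, np.int64(228), np.int64(233)) (422, np.int64(231), np.int64(235)) 
side 162 L 332 213.9655172413793 R 357 195.8 T 185 349.5 B 219 mid
(332, np.int64(215), np.int64(219)) (338, np.int64(197), np.int64(205)) (344, np.int64(188), np.int64(191)) (350, np.int64(185), np.int64(187)) (356, np.int64(192), np.int64(202)) 
rim ellipse ((399.1877136230469, 238.90525817871094), (47.45675277709961, 49.31916046142578), 112.56937408447266)
rim [[ 561.8 -149.6   55. ]]
vase_a mouth [[603.6 -16.  150. ]] vase_b [[742.1 189.  120. ]] stein [[515.7 395.3 100. ]] saucer [[399.5  15.   15. ]] candle [[ 750.2 -161.8  140. ]]
```

```bash
python3 - <<'E'
from m import *
print("apex top",plane("top",[[400.8,229.2]],130));print(tri((400.8,229.2),(349.5,186.5)))
P=plane("top",[[374.5,237.3],[426,236.7]],55);print("ends",P,P.mean(0),np.linalg.norm(P[0]-P[1]))
k=comp(t,(10,90,50),(30,255,255),(365,215,70,35))
L=np.array([[x,np.nonzero(k[:,x])[0].mean()] for x in range(376,425)])
# symmetric pairs at equal height: parabola fit apex / tilt
h=[]
for a in (8,12,16,20):
    q=[[400.8-a,np.interp(400.8-a,*L.T)],[400.8+a,np.interp(400.8+a,*L.T)]]
    z=55+75*np.sqrt(1-(a/26)**2);p=plane("top",q,z);d=p[0]-p[1];h.append((a,p.mean(0),np.degrees(np.arctan2(-d[0],d[1]))))
for r in h:print(r)
# blue bowl mask contour centre, rim front pts
k=comp(t,(105,100,30),(130,255,255),(365,205,75,65));ys,xs=np.nonzero(k);print(xs.min(),xs.max(),ys.min(),ys.max())
E
```

```text
apex top [[ 563.5 -142.1  130. ]]
(array([ 554.8, -142.2,  142.3]), [np.float64(5.86217801483807), np.float64(5.862178014838026)])
ends [[ 566.1  -99.4   55. ]
 [ 565.4 -204.4   55. ]] [ 565.8 -151.9   55. ] 105.00493427473606
(8, array([ 563.4, -142.6,  126.4]), np.float64(1.158395094105316))
(12, array([ 563.5, -143.3,  121.5]), np.float64(0.17566170868480266))
(16, array([ 563.8, -144.4,  114.1]), np.float64(-0.6849691945610688))
(20, array([ 562.6, -145.9,  102.9]), np.float64(-0.756086615930005))
376 423 215 263
```

```bash
python3 - <<'E'
from m import *
for X in([564,-150,130],[564,-150,135],[564,-100,58],[564,-200,58],[614,-150,55],[514,-150,55]):print(X,proj("top",X),proj("side",X))
k=comp(s,(10,90,50),(30,255,255),(322,180,45,50));ys,xs=np.nonzero(k)
for y in range(ys.min(),ys.max()+1,3):print(y,xs[ys==y].min(),xs[ys==y].max(),end=" | ")
s=robot.observe();R=np.array(s["orientation"]);p=np.array(s["tcp_pos"]);print(s["joints"])
G=np.array([569.5,165.2,142+3]);a=np.radians(1.8)
for sg in(1,-1):
    Rd=np.c_[[0,0,-1],np.cross([sg*-np.sin(a),sg*np.cos(a),0],[0,0,-1]),[sg*-np.sin(a),sg*np.cos(a),0]]
    print(sg,np.degrees(cv2.Rodrigues(R.T@Rd)[0].ravel()))
print(R.T@(G+[0,0,150]-p)/500)
E
```

```text
[564, -150, 130] [[405.  228.8]] [[345.1 187.2]]
[564, -150, 135] [[405.4 228.2]] [[345.1 185.4]]
[564, -100, 58] [[375. 238.]] [[332.9 223.4]]
[564, -200, 58] [[424.2 237.1]] [[355.  200.4]]
[614, -150, 55] [[398.1 214.3]] [[326.6 205.3]]
[514, -150, 55] [[400.6 262. ]] [[362.6 220.1]]
185 348 351 | 188 344 354 | 191 341 355 | 194 339 356 | 197 338 356 | 200 337 357 | 203 336 338 | 206 334 337 | 209 334 336 | 212 333 336 | 215 332 335 | 218 332 334 | 221 332 334 | 224 332 333 | [62.5 34.4 -0.1 91.7  0.1 54.  -4.6]
1 [-158.7   -0.    -0.1]
-1 [21.3 -0.1  0. ]
[-0.1  1.2 -1.3]
```

```bash
python3 -m crank '[[-0.12,0.589,-0.654,0.0592,0,0,-1],[-0.12,0.589,-0.654,0.0592,0,0,-1],[-0.12,0.589,-0.654,0.0592,0,0,-1],[-0.12,0.589,-0.654,0.0592,0,0,-1],[-0.12,0.589,-0.654,0.0592,0,0,-1],[-0.12,0.589,-0.654,0.0592,0,0,-1],[-0.12,0.589,-0.654,0.0592,0,0,-1],[-0.12,0.589,-0.654,0.0592,0,0,-1],[-0.12,0.589,-0.654,0.0592,0,0,-1],[-0.12,0.589,-0.654,0.0592,0,0,-1],[-0.12,0.589,-0.654,0.0592,0,0,-1],[-0.12,0.589,-0.654,0.0592,0,0,-1],[-0.12,0.589,-0.654,0.0592,0,0,-1],[-0.12,0.589,-0.654,0.0592,0,0,-1]]' 15
```

```text
clock: 1.27
tcp_pos: [426.6, -251.4, 300.5]
orientation: [[-0.0, 1.0, 0.031], [-0.0, 0.031, -1.0], [-1.0, -0.0, 0.0]]
ft_force: [-0.9, 0.2, -0.4]
opening: 1.001
```

```bash
python3 -m crank '[[0,0.311,-0.824,0,0,0,-1],[0,0.311,-0.824,0,0,0,-1],[0,0.311,-0.824,0,0,0,-1],[0,0.311,-0.824,0,0,0,-1],[0,0.311,-0.824,0,0,0,-1],[0,0.311,-0.824,0,0,0,-1],[0,0.311,-0.824,0,0,0,-1],[0,0.311,-0.824,0,0,0,-1],[0,0.311,-0.824,0,0,0,-1],[0,0.311,-0.824,0,0,0,-1],[0,0.311,-0.824,0,0,0,-1],[0,0.311,-0.824,0,0,0,-1],[0,0.311,-0.824,0,0,0,-1],[0,0.311,-0.824,0,0,0,-1]]'
python3 - <<'E'
from h import *
a=robot.camera("top");b=robot.camera("side");f=lambda i,x,y,w,h:cv2.resize(i[y:y+h,x:x+w,::-1],(390,390))
cv2.imwrite("pics/p1.png",cv2.convertScaleAbs(np.hstack([f(a,180,150,130,130),f(b,190,190,130,130)]),alpha=1.5))
E
```

```text
clock: 2.43
tcp_pos: [569.9, 163.4, 299.9]
orientation: [[-0.001, 1.0, 0.028], [-0.002, 0.028, -1.0], [-1.0, -0.001, 0.001]]
ft_force: [0.2, -0.0, 0.0]
opening: 1.001
```

View pics/p1.png

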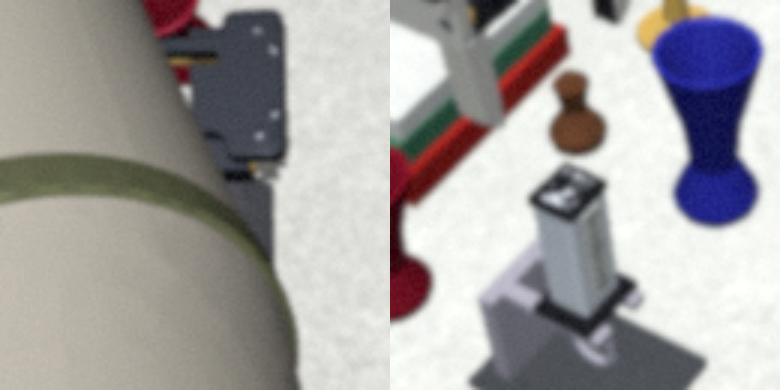

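The side view shows the gripper above the scale, with one finger at about (475,90) in the crop and clear of the goods. The arm hides the scale in the top view. I descend and grip.

```bash
python3 -m crank '[[0.06,0,-0.003,0,0,0,-1],[0.12,0,-0.003,0,0,0,-1],[0.18,0,-0.003,0,0,0,-1],[0.22,0,-0.003,0,0,0,-1],[0.26,0,-0.003,0,0,0,-1],[0.29,0,-0.003,0,0,0,-1],[0.31,0,-0.003,0,0,0,-1],[0.31,0,-0.003,0,0,0,-1],[0.31,0,-0.003,0,0,0,-1]]'
python3 - <<'E'
from h import *
b=robot.camera("side");cv2.imwrite("pics/p2.png",cv2.convertScaleAbs(cv2.resize(b[170:330,180:340,::-1],(560,560)),alpha=1.5))
E
```

```text
clock: 3.28
tcp_pos: [569.7, 166.5, 145.8]
orientation: [[-0.0, 1.0, 0.03], [-0.0, 0.03, -1.0], [-1.0, -0.0, 0.0]]
ft_force: [0.1, 0.1, 0.2]
opening: 0.999
```

View pics/p2.png

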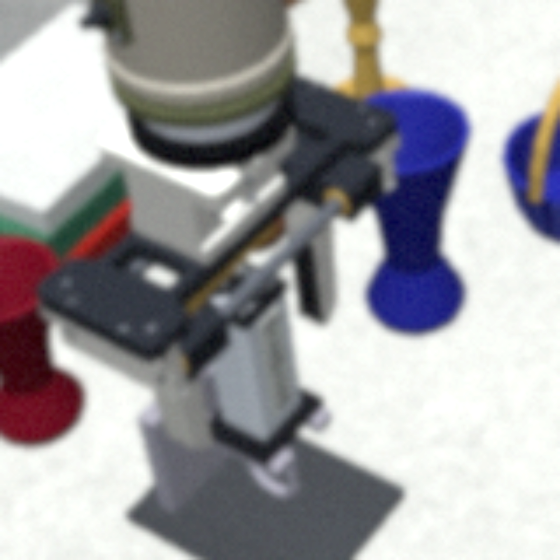

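The jaws straddle the housing, with fingers at (185,400) and (318,260). I close them.

```bash
python3 -m crank '[[0,0,0,0,0,0,1],[0,0,0,0,0,0,1],[0,0,0,0,0,0,1],[0,0,0,0,0,0,1],[0,0,0,0,0,0,1],[0,0,0,0,0,0,1],[0,0,0,0,0,0,1],[0,0,0,0,0,0,1],[0,0,0,0,0,0,1]]' 30
```

```text
clock: 4.08
tcp_pos: [569.6, 167.4, 145.5]
orientation: [[-0.0, 1.0, 0.031], [-0.0, 0.031, -1.0], [-1.0, -0.0, 0.0]]
ft_force: [-0.5, 0.0, -0.1]
opening: 0.405
```

```bash
python3 -m crank '[[0,0,0,0,0,0,1],[0,0,0,0,0,0,1],[0,0,0,0,0,0,1],[0,0,0,0,0,0,1]]' 30
```

```text
clock: 4.42
tcp_pos: [569.5, 167.2, 145.5]
orientation: [[-0.0, 1.0, 0.031], [-0.0, 0.031, -1.0], [-1.0, -0.0, 0.0]]
ft_force: [0.1, -0.5, -0.2]
opening: 0.366
```

```bash
python3 -m crank '[[-0.005,0,0,0,0,0,1],[-0.02,0,0,0,0,0,1],[-0.04,0,0,0,0,0,1],[-0.07,0,0,0,0,0,1],[-0.1,0,0,0,0,0,1],[-0.13,0,0,0,0,0,1],[-0.16,0,0,0,0,0,1],[-0.19,0,0,0,0,0,1],[-0.22,0,0,0,0,0,1],[-0.24,0,0,0,0,0,1],[-0.255,0,0,0,0,0,1],[-0.26,0,0,0,0,0,1],[-0.26,0,0,0,0,0,1]]' 45
```

```text
clock: 5.5
tcp_pos: [569.7, 167.5, 276.2]
orientation: [[0.001, 1.0, 0.031], [0.0, 0.031, -1.0], [-1.0, 0.001, -0.0]]
ft_force: [-0.2, 0.4, -1.8]
opening: 0.365
```

```bash
python3 -m crank '[[0,-0.006,0.02,0,0,0,1],[0,-0.02,0.06,0,0,0,1],[0,-0.04,0.12,0,0,0,1],[0,-0.06,0.18,0,0,0,1],[0,-0.08,0.24,0,0,0,1],[0,-0.1,0.3,0,0,0,1],[0,-0.12,0.36,0,0,0,1],[0,-0.14,0.42,0,0,0,1],[0,-0.16,0.48,0,0,0,1],[0,-0.175,0.54,0,0,0,1],[0,-0.188,0.58,0,0,0,1],[0,-0.196,0.61,0,0,0,1],[0,-0.2,0.625,0,0,0,1],[0,-0.2,0.629,0,0,0,1],[0,-0.2,0.629,0,0,0,1],[0,-0.2,0.629,0,0,0,1]]'
python3 - <<'E'
from h import *
a=robot.camera("top");b=robot.camera("side");f=lambda i,x,y:cv2.resize(i[y:y+100,x:x+100,::-1],(395,395),interpolation=2)
cv2.imwrite("pics/b1.png",b[:,:,::-1]);cv2.imwrite("pics/p3.png",cv2.convertScaleAbs(np.hstack([f(a,355,200),f(b,310,140)]),alpha=1.5))
E
```

```text
clock: 6.83
tcp_pos: [479.5, -149.1, 275.3]
orientation: [[-0.0, 0.999, 0.032], [0.001, 0.032, -0.999], [-1.0, -0.0, -0.001]]
ft_force: [0.3, 0.1, -1.9]
opening: 0.361
```

View pics/p3.png

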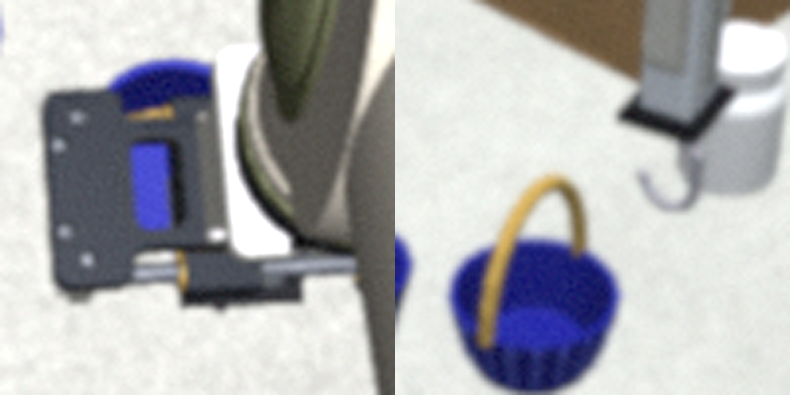

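The side view shows the hook at (675,205) in the crop with its tip toward the arch, and the arch top at (550,182). I compare the predicted hook position with the image.

```bash
python3 - <<'E'
from h import *
o=np.array([479.5,-149.1,216.8])
for n,d in(("bottom",[0,0,-65]),("tip",[16,.5,-44]),("jogdown",[-14.5,0,-35]),("collarF",[22,-26,0]),("collar+y",[22,26,0]),("collar-x",[-22,26,0])):
    u=proj("side",o+d)[0];print(n,u,"crop",(u-[310,140])*3.95+[395,0])
E
```

```text
bottom [378.82021253 192.1341315 ] crop [666.83983948 205.92981943]
tip [372.81497402 181.88892054] crop [643.11914739 165.46123613]
jogdown [386.11537034 182.99517433] crop [695.65571285 169.83093859]
collarF [377.87835897 157.59467272] crop [663.11951795  69.49895724]
collar+y [365.61892681 169.65354564] crop [614.69476091 117.13150527]
collar-x [384.95320294 176.55835416] crop [691.06515159 144.40549892]
```

```bash
python3 -m crank '[[0.01,0,0,0,0,0,1],[0.03,0,0,0,0,0,1],[0.05,0,0,0,0,0,1],[0.07,0,0,0,0,0,1],[0.09,0,0,0,0,0,1],[0.105,0,0,0,0,0,1],[0.112,0,0,0,0,0,1],[0.112,0.01,0,0,0,0,1],[0.112,0.03,0,0,0,0,1],[0.112,0.05,0,0,0,0,1],[0.112,0.07,0,0,0,0,1],[0.112,0.09,0,0,0,0,1],[0.112,0.1,0,0,0,0,1],[0.112,0.1,0,0,0,0,1],[0.112,0.1,0,0,0,0,1]]'
python3 - <<'E'
from h import *
b=robot.camera("side");cv2.imwrite("pics/p4.png",cv2.convertScaleAbs(cv2.resize(b[150:230,315:395,::-1],(600,600),interpolation=2),alpha=1.5))
p=np.array(robot.observe()["tcp_pos"]);o=p-[0,0,58.5]
for d in([0,0,-65],[16,0.5,-44],[-14.5,0,-35]):print((proj("side",o+d)[0]-[315,150])*7.5)
for d in([564,-150,130],[564,-150,135],[564,-150,125]):print((proj("side",d)[0]-[315,150])*7.5)
E
```

```text
clock: 8.18
tcp_pos: [529.4, -148.4, 219.4]
orientation: [[-0.001, 1.0, 0.031], [0.0, 0.031, -1.0], [-1.0, -0.001, -0.0]]
ft_force: [-0.1, -1.1, -1.8]
opening: 0.36
[318.88834624 409.30783003]
[275.17289903 337.69084678]
[366.04093014 347.35117667]
[225.62560163 278.63208555]
[226.06634153 265.23697913]
[225.1879371  291.93570556]
```

View pics/p4.png

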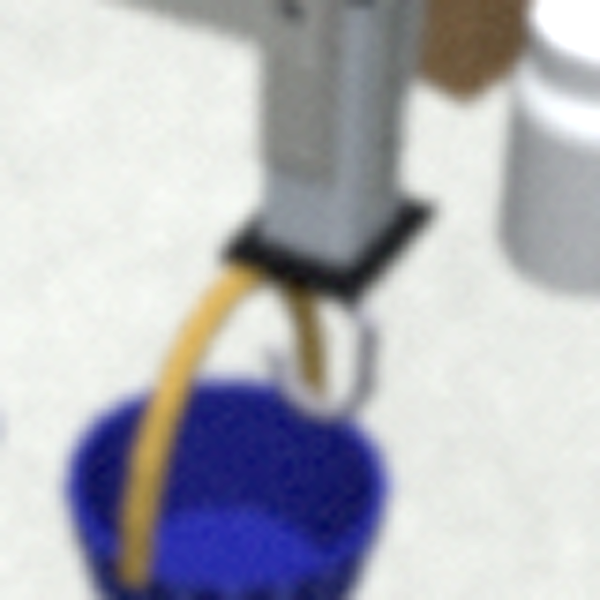

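The hook is level below the arch top, with its tip at (278,352) within 2 px of prediction and the collar above the bar. I advance 35 mm under the arch.

```bash
python3 -m crank '[[0,0.005,0,0,0,0,1],[0,0.015,0,0,0,0,1],[0,0.025,0,0,0,0,1],[0,0.035,0,0,0,0,1],[0,0.045,0,0,0,0,1],[0,0.055,0,0,0,0,1],[0,0.064,0,0,0,0,1],[0,0.069,0,0,0,0,1],[0,0.07,0,0,0,0,1],[0,0.07,0,0,0,0,1],[0,0.07,0,0,0,0,1],[0,0.07,0,0,0,0,1]]'
python3 - <<'E'
from h import *
b=robot.camera("side");cv2.imwrite("pics/p5.png",cv2.convertScaleAbs(cv2.resize(b[150:230,305:385,::-1],(600,600),interpolation=2),alpha=1.5))
E
```

```text
clock: 9.23
tcp_pos: [564.0, -147.5, 219.6]
orientation: [[-0.0, 1.0, 0.031], [-0.0, 0.031, -1.0], [-1.0, -0.0, 0.0]]
ft_force: [0.9, 0.1, -2.0]
opening: 0.364
```

View pics/p5.png

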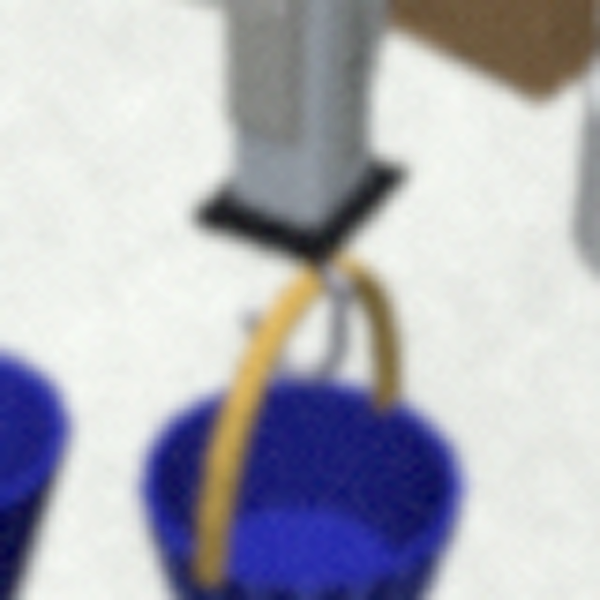

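The hook is through: its tip at (250,325) is on the far side of the bar and the basket is undisturbed. I raise it slowly and read the force.

```bash
python3 -m crank '[[-0.003,0,0.004,0,0,0,1],[-0.01,0,0.004,0,0,0,1],[-0.018,0,0.004,0,0,0,1],[-0.026,0,0.004,0,0,0,1],[-0.033,0,0.004,0,0,0,1],[-0.038,0,0.004,0,0,0,1],[-0.043,0,0.004,0,0,0,1],[-0.05,0,0.004,0,0,0,1],[-0.057,0,0.004,0,0,0,1],[-0.064,0,0.004,0,0,0,1],[-0.071,0,0.004,0,0,0,1],[-0.078,0,0.004,0,0,0,1],[-0.085,0,0.004,0,0,0,1],[-0.092,0,0.004,0,0,0,1],[-0.099,0,0.004,0,0,0,1],[-0.106,0,0.004,0,0,0,1],[-0.112,0,0.004,0,0,0,1],[-0.117,0,0.004,0,0,0,1],[-0.12,0,0.004,0,0,0,1],[-0.12,0,0.004,0,0,0,1]]'
python3 -m crank '[[0,0,0,0,0,0,1],[0,0,0,0,0,0,1],[0,0,0,0,0,0,1],[0,0,0,0,0,0,1]]'
cat > f.py <<'E'
from h import *
b=robot.camera("side");cv2.imwrite("pics/tmp.png",b[:,:,::-1])
def m(im):
    k=cv2.inRange(cv2.cvtColor(im,cv2.COLOR_BGR2HSV),(105,100,30),(130,255,255));q=np.zeros_like(k);q[160:270,315:385]=k[160:270,315:385]
    cs=max(cv2.findContours(q,0,2)[0],key=cv2.contourArea)
    return cs[:,0,1].max(),cs[:,0,0].mean(),cv2.boundingRect(cs)
for f in("side0","tmp"):print(m(cv2.imread(f"pics/{f}.png")))
print(proj("side",[[530,-135,0],[530,-135,20]]))
F=[robot.observe()["ft_force"]]
print(F)
E
python3 f.py
```

```text
clock: 10.95
tcp_pos: [564.3, -149.4, 279.8]
orientation: [[-0.0, 1.0, 0.031], [0.0, 0.031, -1.0], [-1.0, -0.0, -0.0]]
ft_force: [0.3, -0.7, -6.6]
opening: 0.366
clock: 11.28
tcp_pos: [564.3, -149.4, 279.5]
orientation: [[-0.0, 1.0, 0.031], [0.0, 0.031, -1.0], [-1.0, -0.0, -0.0]]
ft_force: [-0.2, 0.1, -5.7]
opening: 0.364
(np.int32(238), np.float64(341.47727272727275), (324, 201, 42, 38))
(np.int32(238), np.float64(341.6941176470588), (324, 201, 42, 38))
[[352.48214064 238.37411932]
 [352.79977989 232.27487259]]
[array([ 0.02694114,  0.56476778, -7.25299847])]
```

```bash
python3 -m crank '[[-0.003,0,0,0,0,0,1],[-0.009,0,0,0,0,0,1],[-0.015,0,0,0,0,0,1],[-0.021,0,0,0,0,0,1],[-0.027,0,0,0,0,0,1],[-0.033,0,0,0,0,0,1],[-0.038,0,0,0,0,0,1],[-0.04,0,0,0,0,0,1],[-0.04,0,0,0,0,0,1],[-0.04,0,0,0,0,0,1],[-0.04,0,0,0,0,0,1]]'; python3 f.py
```

```text
clock: 12.25
tcp_pos: [564.3, -149.4, 299.4]
orientation: [[-0.0, 1.0, 0.031], [0.0, 0.031, -1.0], [-1.0, -0.0, -0.0]]
ft_force: [0.1, 0.7, -9.0]
opening: 0.361
(np.int32(238), np.float64(341.47727272727275), (324, 201, 42, 38))
(np.int32(238), np.float64(341.5882352941176), (324, 201, 42, 38))
[[352.48214064 238.37411932]
 [352.79977989 232.27487259]]
[array([-0.21065716, -0.26516701, -7.95605004])]
```

```bash
python3 -m crank '[[-0.003,0,0,0,0,0,1],[-0.009,0,0,0,0,0,1],[-0.015,0,0,0,0,0,1],[-0.021,0,0,0,0,0,1],[-0.026,0,0,0,0,0,1],[-0.03,0,0,0,0,0,1],[-0.03,0,0,0,0,0,1],[-0.03,0,0,0,0,0,1],[-0.03,0,0,0,0,0,1]]'; python3 f.py
```

```text
clock: 13.05
tcp_pos: [564.3, -149.4, 314.5]
orientation: [[-0.0, 1.0, 0.031], [0.0, 0.031, -1.0], [-1.0, -0.0, -0.0]]
ft_force: [-0.3, 0.8, -9.5]
opening: 0.364
(np.int32(238), np.float64(341.47727272727275), (324, 201, 42, 38))
(np.int32(238), np.float64(341.2631578947368), (324, 202, 42, 37))
[[352.48214064 238.37411932]
 [352.79977989 232.27487259]]
[array([  0.61651775,  -0.64601677, -10.25786284])]
```

```bash
python3 -m crank '[[-0.003,0,0,0,0,0,1],[-0.008,0,0,0,0,0,1],[-0.013,0,0,0,0,0,1],[-0.018,0,0,0,0,0,1],[-0.02,0,0,0,0,0,1],[-0.02,0,0,0,0,0,1],[-0.02,0,0,0,0,0,1],[-0.02,0,0,0,0,0,1]]'; python3 f.py
```

```text
clock: 13.77
tcp_pos: [564.3, -149.4, 324.5]
orientation: [[-0.0, 1.0, 0.031], [0.0, 0.031, -1.0], [-1.0, -0.0, -0.0]]
ft_force: [1.3, -0.0, -9.6]
opening: 0.361
(np.int32(238), np.float64(341.47727272727275), (324, 201, 42, 38))
(np.int32(235), np.float64(342.1951219512195), (324, 199, 43, 37))
[[352.48214064 238.37411932]
 [352.79977989 232.27487259]]
[array([  0.65436139,  -0.76015971, -10.33540799])]
```

The basket has left the table by about 8 mm at roughly 8 N of load. I go up 12 mm more and hold.

```bash
python3 -m crank '[[-0.003,0,0,0,0,0,1],[-0.008,0,0,0,0,0,1],[-0.013,0,0,0,0,0,1],[-0.018,0,0,0,0,0,1],[-0.022,0,0,0,0,0,1],[-0.024,0,0,0,0,0,1],[-0.024,0,0,0,0,0,1],[-0.024,0,0,0,0,0,1],[-0.024,0,0,0,0,0,1],[-0.024,0,0,0,0,0,1],[-0.024,0,0,0,0,0,1],[-0.024,0,0,0,0,0,1],[-0.024,0,0,0,0,0,1],[-0.024,0,0,0,0,0,1],[-0.024,0,0,0,0,0,1],[-0.024,0,0,0,0,0,1],[-0.024,0,0,0,0,0,1],[-0.024,0,0,0,0,0,1],[-0.024,0,0,0,0,0,1],[-0.024,0,0,0,0,0,1]]'; python3 f.py
python3 -m crank '[[0,0,0,0,0,0,1],[0,0,0,0,0,0,1],[0,0,0,0,0,0,1],[0,0,0,0,0,0,1],[0,0,0,0,0,0,1],[0,0,0,0,0,0,1],[0,0,0,0,0,0,1],[0,0,0,0,0,0,1],[0,0,0,0,0,0,1],[0,0,0,0,0,0,1],[0,0,0,0,0,0,1],[0,0,0,0,0,0,1],[0,0,0,0,0,0,1],[0,0,0,0,0,0,1]]'; python3 f.py
python3 - <<'E'
import cv2
cv2.imwrite("pics/p6.png",cv2.convertScaleAbs(cv2.resize(cv2.imread("pics/tmp.png")[130:260,290:420],(600,600),interpolation=2),alpha=1.5))
E
```

```text
clock: 15.48
tcp_pos: [564.4, -149.4, 336.6]
orientation: [[-0.0, 1.0, 0.031], [-0.0, 0.031, -1.0], [-1.0, -0.0, 0.0]]
ft_force: [0.1, 0.5, -10.2]
opening: 0.362
(np.int32(238), np.float64(341.47727272727275), (324, 201, 42, 38))
(np.int32(231), np.float64(341.36), (324, 195, 43, 37))
[[352.48214064 238.37411932]
 [352.79977989 232.27487259]]
[array([ -0.31418379,   0.42562078, -10.29248562])]
clock: 16.7
tcp_pos: [564.4, -149.4, 336.6]
orientation: [[-0.0, 1.0, 0.031], [0.0, 0.031, -1.0], [-1.0, -0.0, -0.0]]
ft_force: [0.3, 0.1, -10.2]
opening: 0.363
(np.int32(238), np.float64(341.47727272727275), (324, 201, 42, 38))
(np.int32(231), np.float64(341.4230769230769), (324, 194, 43, 38))
[[352.48214064 238.37411932]
 [352.79977989 232.27487259]]
[array([-0.2604276 , -0.11313104, -9.67996486])]
```

View pics/p6.png

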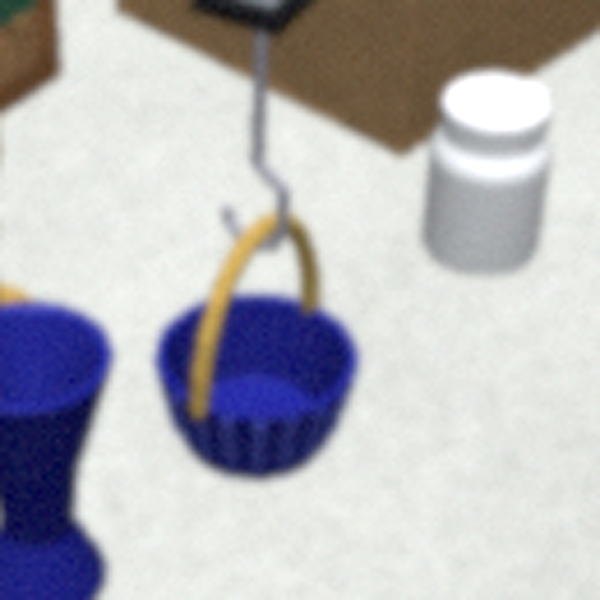

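It hangs upright and still about 20 mm up, having been steady for over 2 s; the load is about 8.2 N, so roughly 0.83 kg. I set it down slowly.

```bash
python3 -m crank '[[0.003,0,0,0,0,0,1],[0.008,0,0,0,0,0,1],[0.013,0,0,0,0,0,1],[0.018,0,0,0,0,0,1],[0.023,0,0,0,0,0,1],[0.028,0,0,0,0,0,1],[0.032,0,0,0,0,0,1],[0.036,0,0,0,0,0,1],[0.04,0,0,0,0,0,1],[0.044,0,0,0,0,0,1],[0.048,0,0,0,0,0,1],[0.054,0,0,0,0,0,1],[0.06,0,0,0,0,0,1],[0.066,0,0,0,0,0,1],[0.073,0,0,0,0,0,1],[0.08,0,0,0,0,0,1],[0.087,0,0,0,0,0,1],[0.094,0,0,0,0,0,1],[0.101,0,0,0,0,0,1],[0.108,0,0,0,0,0,1]]'; python3 f.py
python3 -m crank '[[0.006,0,0,0,0,0,1],[0.013,0,0,0,0,0,1],[0.02,0,0,0,0,0,1],[0.028,0,0,0,0,0,1],[0.036,0,0,0,0,0,1],[0.044,0,0,0,0,0,1],[0.052,0,0,0,0,0,1],[0.06,0,0,0,0,0,1],[0.068,0,0,0,0,0,1],[0.076,0,0,0,0,0,1],[0.084,0,0,0,0,0,1],[0.092,0,0,0,0,0,1],[0.1,0,0,0,0,0,1],[0.108,0,0,0,0,0,1],[0.115,0,0,0,0,0,1],[0.121,0,0,0,0,0,1],[0.125,0,0,0,0,0,1],[0.126,0,0,0,0,0,1],[0.126,0,0,0,0,0,1],[0.126,0,0,0,0,0,1]]'; python3 f.py
python3 - <<'E'
import cv2
cv2.imwrite("pics/p7.png",cv2.convertScaleAbs(cv2.resize(cv2.imread("pics/tmp.png")[150:230,305:385],(600,600),interpolation=2),alpha=1.5))
E
```

```text
clock: 18.42
tcp_pos: [564.5, -149.4, 282.4]
orientation: [[0.0, 1.0, 0.031], [0.0, 0.031, -1.0], [-1.0, 0.0, -0.0]]
ft_force: [-1.4, 1.5, -6.4]
opening: 0.364
(np.int32(238), np.float64(341.47727272727275), (324, 201, 42, 38))
(np.int32(238), np.float64(342.27848101265823), (324, 202, 42, 37))
[[352.48214064 238.37411932]
 [352.79977989 232.27487259]]
[array([-0.86795168,  1.22815646, -7.3802112 ])]
clock: 20.13
tcp_pos: [564.5, -149.5, 219.7]
orientation: [[0.0, 1.0, 0.031], [-0.0, 0.031, -1.0], [-1.0, 0.0, 0.0]]
ft_force: [-0.3, -0.5, -1.2]
opening: 0.362
(np.int32(238), np.float64(341.47727272727275), (324, 201, 42, 38))
(np.int32(239), np.float64(342.3636363636364), (324, 201, 42, 39))
[[352.48214064 238.37411932]
 [352.79977989 232.27487259]]
[array([ 1.32260188e-03,  4.05377434e-01, -2.31993490e+00])]
```

View pics/p7.png

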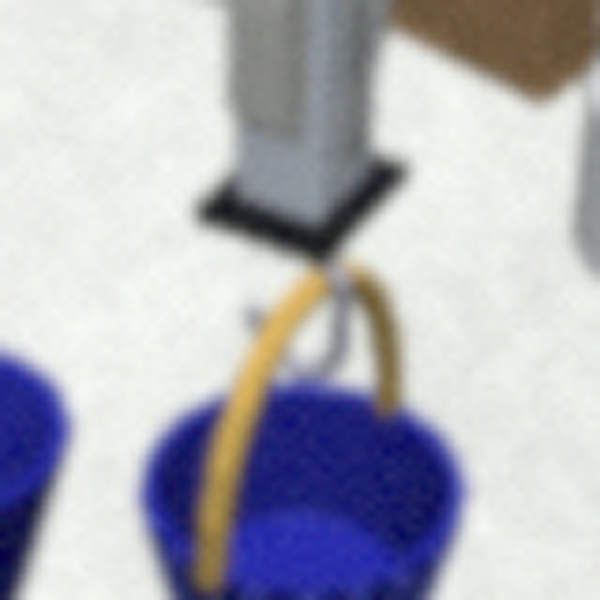

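The basket stands as before, with the hook free in the arch (tip at (250,318)). I withdraw 90 mm and pause.

```bash
python3 -m crank '[[0,-0.005,0,0,0,0,1],[0,-0.015,0,0,0,0,1],[0,-0.025,0,0,0,0,1],[0,-0.035,0,0,0,0,1],[0,-0.05,0,0,0,0,1],[0,-0.07,0,0,0,0,1],[0,-0.09,0,0,0,0,1],[0,-0.12,0,0,0,0,1],[0,-0.15,0,0,0,0,1],[0,-0.17,0,0,0,0,1],[0,-0.18,0,0,0,0,1],[0,-0.18,0,0,0,0,1],[0,-0.18,0,0,0,0,1],[0,-0.18,0,0,0,0,1],[0,-0.18,0,0,0,0,1]]'; python3 f.py
python3 -m crank '[[-0.01,0,0,0,0,0,1],[-0.03,0,0,0,0,0,1],[-0.05,0,0,0,0,0,1],[-0.07,0,0,0,0,0,1],[-0.09,0,0,0,0,0,1],[-0.105,0,0,0,0,0,1],[-0.112,0,0,0,0,0,1],[-0.112,0,0,0,0,0,1],[-0.112,0,0,0,0,0,1]]'
```

```text
clock: 21.43
tcp_pos: [475.2, -152.1, 219.6]
orientation: [[0.0, 1.0, 0.031], [-0.0, 0.031, -1.0], [-1.0, 0.0, 0.0]]
ft_force: [-0.3, -0.6, -1.3]
opening: 0.362
(np.int32(238), np.float64(341.47727272727275), (324, 201, 42, 38))
(np.int32(239), np.float64(341.50602409638554), (324, 202, 42, 38))
[[352.48214064 238.37411932]
 [352.79977989 232.27487259]]
[array([-0.18443916, -0.41484737, -1.30271533])]
clock: 22.23
tcp_pos: [474.4, -152.2, 275.8]
orientation: [[0.0, 1.0, 0.031], [-0.0, 0.031, -1.0], [-1.0, 0.0, 0.0]]
ft_force: [-0.0, -0.0, -1.9]
opening: 0.364
```

```bash
python3 -m crank '[[0,0.004,-0.02,0,0,0,1],[0,0.015,-0.06,0,0,0,1],[0,0.03,-0.12,0,0,0,1],[0,0.05,-0.18,0,0,0,1],[0,0.07,-0.24,0,0,0,1],[0,0.09,-0.3,0,0,0,1],[0,0.11,-0.36,0,0,0,1],[0,0.13,-0.42,0,0,0,1],[0,0.15,-0.48,0,0,0,1],[0,0.17,-0.54,0,0,0,1],[0,0.19,-0.585,0,0,0,1],[0,0.203,-0.615,0,0,0,1],[0,0.208,-0.629,0,0,0,1],[0,0.21,-0.633,0,0,0,1],[0,0.21,-0.633,0,0,0,1],[0,0.21,-0.633,0,0,0,1],[0,0.21,-0.633,0,0,0,1]]'
```

```text
clock: 23.65
tcp_pos: [569.4, 165.6, 275.6]
orientation: [[-0.0, 1.0, 0.029], [-0.001, 0.029, -1.0], [-1.0, -0.0, 0.001]]
ft_force: [0.4, -0.0, -1.0]
opening: 0.361
```

```bash
python3 -m crank '[[0.01,0,0,0,0,0,1],[0.03,0,0,0,0,0,1],[0.06,0,0,0,0,0,1],[0.09,0,0,0,0,0,1],[0.12,0,0,0,0,0,1],[0.15,0,0,0,0,0,1],[0.18,0,0,0,0,0,1],[0.205,0,0,0,0,0,1],[0.225,0,0,0,0,0,1],[0.24,0,0,0,0,0,1],[0.25,0,0,0,0,0,1],[0.255,0,0,0,0,0,1],[0.255,0,0,0,0,0,1],[0.255,0,0,0,0,0,1],[0.255,0,0,0,0,0,1]]'
python3 - <<'E'
from h import *
b=robot.camera("side");cv2.imwrite("pics/p8.png",cv2.convertScaleAbs(cv2.resize(b[230:330,200:300,::-1],(600,600),interpolation=2),alpha=1.5))
E
```

```text
clock: 24.9
tcp_pos: [569.9, 167.5, 148.7]
orientation: [[0.001, 1.0, 0.031], [0.0, 0.031, -1.0], [-1.0, 0.001, -0.0]]
ft_force: [-0.2, 0.7, -1.9]
opening: 0.366
```

View pics/p8.png

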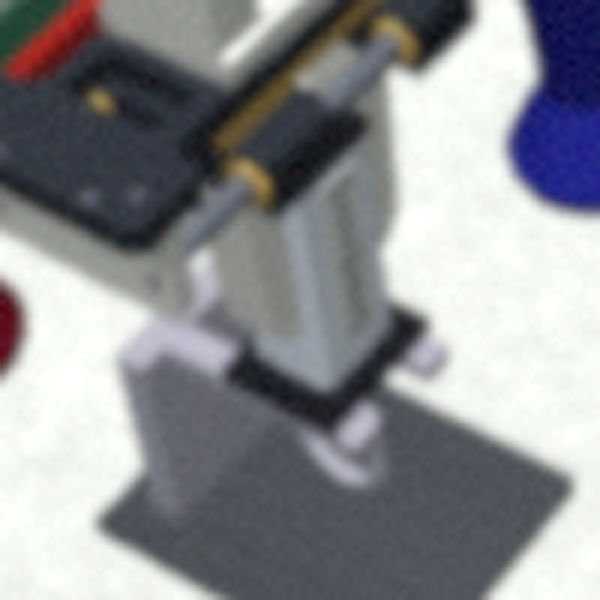

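The collar is just above the prongs and the hook is in the slot at (345,465). I lower the last 3 mm, then open in place.

```bash
python3 -m crank '[[0.001,0,0,0,0,0,1],[0.002,0,0,0,0,0,1],[0.003,0,0,0,0,0,1],[0.004,0,0,0,0,0,1],[0.005,0,0,0,0,0,1],[0.006,0,0,0,0,0,1],[0.006,0,0,0,0,0,1],[0.006,0,0,0,0,0,1]]'
```

```text
clock: 25.62
tcp_pos: [569.6, 167.4, 145.5]
orientation: [[0.0, 1.0, 0.031], [-0.0, 0.031, -1.0], [-1.0, 0.0, 0.0]]
ft_force: [-1.6, -0.9, 5.0]
opening: 0.368
```

```bash
python3 -m crank '[[-0.001,0,0,0,0,0,1],[-0.001,0,0,0,0,0,0.1],[-0.001,0,0,0,0,0,0],[-0.001,0,0,0,0,0,-0.2],[-0.001,0,0,0,0,0,-0.5],[-0.001,0,0,0,0,0,-1],[-0.001,0,0,0,0,0,-1],[-0.001,0,0,0,0,0,-1],[-0.001,0,0,0,0,0,-1],[-0.001,0,0,0,0,0,-1],[-0.001,0,0,0,0,0,-1],[-0.001,0,0,0,0,0,-1]]'
```

```text
clock: 26.62
tcp_pos: [569.6, 167.4, 145.6]
orientation: [[-0.0, 1.0, 0.031], [0.0, 0.031, -1.0], [-1.0, -0.0, -0.0]]
ft_force: [0.5, -0.2, 0.1]
opening: 0.998
```

```bash
python3 -m crank '[[-0.02,0,0,0,0,0,-1],[-0.06,0,0,0,0,0,-1],[-0.12,0,0,0,0,0,-1],[-0.18,0,0,0,0,0,-1],[-0.24,0,0,0,0,0,-1],[-0.3,0,0,0,0,0,-1],[-0.35,0,0,0,0,0,-1],[-0.4,0,0,0,0,0,-1],[-0.4,-0.1,0.08,0,0,0,-1],[-0.4,-0.15,0.16,0,0,0,-1],[-0.4,-0.15,0.24,0,0,0,-1],[-0.4,-0.15,0.32,0,0,0,-1],[-0.4,-0.15,0.4,0,0,0,-1],[-0.4,-0.15,0.48,0,0,0,-1],[-0.4,-0.15,0.56,0,0,0,-1],[-0.4,-0.15,0.64,0,0,0,-1],[-0.4,-0.15,0.72,0,0,0,-1],[-0.4,-0.15,0.8,0,0,0,-1],[-0.4,-0.15,0.8,0,0,0,-1],[-0.4,-0.15,0.8,0,0,0,-1]]'
python3 - <<'E'
from h import *
a=robot.camera("top")[:,:,::-1];b=robot.camera("side")[:,:,::-1];t=cv2.imread("pics/top0.png");s=cv2.imread("pics/side0.png")
f=lambda i,x,y,w:cv2.resize(i[y:y+w,x:x+w],(290,290),interpolation=2)
cv2.imwrite("pics/p9.png",cv2.convertScaleAbs(np.vstack([np.hstack([f(t,210,195,80),f(s,205,235,110)]),np.hstack([f(a,210,195,80),f(b,205,235,110)])]),alpha=1.5))
d=cv2.absdiff(b,s)[160:270,315:385].max(2);print("basket region side: changed px",(d>40).sum())
for n,p,q in(("top",a,t),("side",b,s)):
    d=(cv2.absdiff(p,q).max(2)>45).astype(np.uint8);r=cv2.connectedComponentsWithStats(d)[2];print(n,[x[:5].tolist() for x in r[1:] if x[4]>8])
E
```

```text
clock: 28.28
tcp_pos: [506.1, -238.4, 346.1]
orientation: [[0.0, 1.0, 0.025], [-0.001, 0.025, -1.0], [-1.0, 0.0, 0.001]]
ft_force: [-1.1, 1.0, -0.8]
opening: 0.999
basket region side: changed px 0
top [[567, 66, 73, 119, 4965], [578, 68, 12, 4, 25], [570, 74, 5, 25, 58], [569, 100, 2, 9, 15], [570, 107, 7, 14, 36], [571, 119, 5, 7, 13], [501, 121, 139, 359, 19657], [566, 123, 3, 7, 10], [562, 138, 14, 42, 95], [438, 177, 67, 70, 2955], [561, 184, 21, 8, 43], [637, 186, 3, 7, 10], [587, 194, 53, 33, 1207], [410, 217, 12, 12, 20], [506, 222, 10, 7, 34], [409, 233, 8, 2, 9], [621, 232, 4, 4, 10], [505, 234, 4, 5, 14], [629, 305, 5, 4, 9], [637, 338, 3, 4, 10]]
side [[385, 0, 42, 10, 336], [538, 0, 54, 49, 627], [571, 0, 16, 5, 52], [588, 1, 8, 3, 17], [592, 2, 8, 10, 34], [379, 5, 9, 5, 29], [577, 10, 8, 3, 17], [405, 12, 12, 3, 26], [566, 13, 18, 5, 65], [362, 18, 76, 72, 1476], [557, 23, 23, 24, 243], [547, 28, 44, 75, 1246], [548, 58, 4, 10, 22], [540, 72, 10, 14, 81], [379, 80, 11, 28, 211], [379, 91, 3, 4, 10], [624, 166, 16, 97, 570], [565, 237, 73, 86, 1912], [244, 249, 5, 4, 15], [252, 250, 6, 6, 23], [247, 256, 4, 5, 15], [630, 309, 10, 30, 136], [621, 344, 7, 7, 17], [603, 347, 9, 10, 32], [626, 348, 14, 17, 134]]
```

View pics/p9.png

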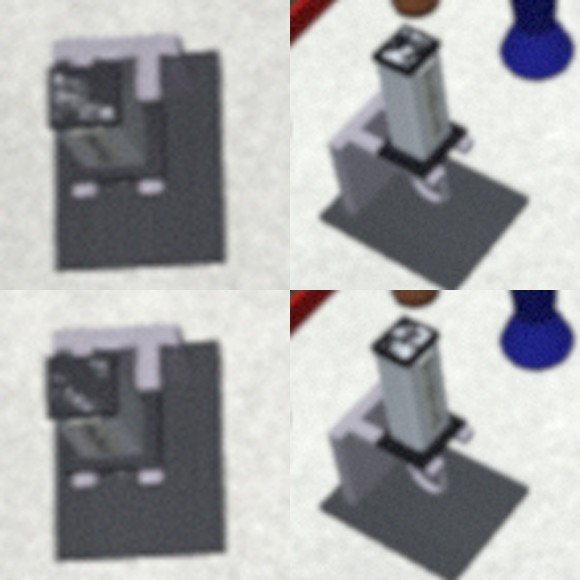

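The scale is seated as found, its top shifted by about 2 mm at most. The basket and goods are unchanged, and the arm touches nothing. I hand the job in.

```bash
python3 -c "
from plant import robot
print(robot.finish_job(),robot.observe()['clock'])"
```

```text
the job is handed in; nothing more can be done
the job is handed in; nothing more can be done
```

I weighed the basket, set it back down where it stood and returned the scale to its fork stand. The job was handed in at about 28 s of the 72 s allowed, and no verdict was reported.

- **Weighing:** the basket hung upright and still about 20 mm above the table for more than 2 s. The scale's load was about 8.2 N, so the basket weighs roughly 0.83 kg; the force readings were noisy by about 1 N.
- **Setting down:** the side picture showed the hook hanging free inside the arch before I withdrew it. In the last side picture the basket area had no changed pixels compared with the start.
- **Scale in its stand:** the last pictures show the scale upright with its collar on the prongs and its hook between them. It sits about 2 mm sideways of where it started, within the 12 mm allowed. Seating it pressed on the prongs with about 7 N before release.
- **Other goods:** comparing the pictures before and after showed no movement of the goods that were in view. In the top view the arm hid part of the scene around the basket and jar.
- **Disagreement:** my first two-camera estimate of the arch top was off by about 6 mm because I had picked the wrong pixel for it. Checking the basket position against both pictures resolved this before I moved in.

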